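# Seat the follower in the cheese mould, then hold the spring press open at its mark

### The job

Get the next cheese ready for the spring press: pick up the follower by its knob, lower it into the mould that has the cheese in it until you feel it sit flat on that cheese (how far down that is differs from cheese to cheese), and only then let go of it - no dropping, no crushing. Then take the handle of the press and draw the rod up against its spring until the black ring mark on the rod is level with the top of the sleeve, no farther, and keep holding it there: the program finishes while still holding the handle, so that a colleague can slide the mould in under the raised foot. Leave the mould standing where it is and do not disturb the timer, the two check weights and the label roll.

Things in the scene. Friction and masses are not known exactly. Their poses are not given: they have to be found in the camera images.
- follower: loose follower: ivory plastic disc 86 mm across, 9 mm thick, flat underside, stem and round knob on top. The knob, 32 mm across, spans 20 to 42 mm above the underside; take it from above, about 32 mm above the underside. About 110 g. Lies flat on the table at first. Origin: centre of the underside, z up
- mould: round off-white perforated mould, loose on the table, open on top, 125 mm across, 95 mm high, bore about 92 mm at the bottom, 105 mm at the mouth. In it a firm cream-coloured cheese, 91 mm across; its flat top lies 47 to 61 mm above the mould's underside, varying. About 0.5 kg. Let go of the knob with only about 48 mm between the pads: little room inside. Origin: centre of the underside, z up
- press: steel spring press fixed to the table: bed plate 186 x 150 x 14 mm, column behind it, arm at 164 to 186 mm height, and on the arm an upright sleeve, 37 mm across, top at 212 mm, in which the rod runs with the spring inside. Origin: on the table under the rod's axis; z up, +x from rod to column, y along the handle's bar
- sleeve_top (a point): centre of the top face of the press's sleeve, 212 mm above the table; the ring mark has to come level with it
- handle_grip (a point): middle of the bar of the black crossbar handle on top of the rod; rises with it, 254 mm above the table at rest. The bar is 18 mm thick (along the press's x), 92 mm long (along its y), 22 mm high; at rest 31 mm lie between its underside and the sleeve's top
- press_rod (a joint): how far the rod is drawn up out of the sleeve (m): 0 at rest, end of travel 0.075. Steel rod 16 mm across with one black ring mark 4 mm wide, at rest hidden 50 mm down in the sleeve, so level with the sleeve's top at 0.050. It takes about 8 N to start, about 17 N at the mark, and springs back when let go
- timer: round kitchen timer, 71 mm in diameter, 38 mm high; bystander. Origin: centre of the underside
- weight_large: chromed check weight 30 mm in diameter, 36 mm high; bystander. Origin: centre of the underside
- weight_small: chromed check weight 24 mm in diameter, 30 mm high; bystander. Origin: centre of the underside
- label_roll: white label roll lying flat, 93 mm in diameter, 40 mm high; bystander. Origin: centre of the underside

How it is judged:
On the way, in this order (a step that is already met when the one before it is completed fails the run):
1. the follower lies flat on the cheese in the mould and has been let go (horizontal distance between follower and mould below 0.012 m and z of follower in the frame of mould between 0.044 and 0.064 m and angle between follower's own z axis and vertical below 0.06 rad and linear speed of follower below 0.02 m/s and contact force between the fingers and follower below 0.1 N), for 0.2 s.
2. the rod is drawn up to its ring mark (value of joint press_rod between 0.045 and 0.055 m and contact force between the fingers and press above 2 N and distance between the grasp point and handle_grip below 0.04 m), for 0.3 s.
At the end, for the whole second after the job is handed in: the fingers hold the press's handle with the rod drawn out 45 to 55 mm (ring mark within 5 mm of the sleeve's top), and the follower lies flat (within 0.06 rad) and at rest on the cheese, within 12 mm of the mould's centre; the mould stands upright (all of step 2 and horizontal distance between follower and mould below 0.012 m and z of follower in the frame of mould between 0.044 and 0.064 m and angle between follower's own z axis and vertical below 0.06 rad and linear speed of follower below 0.02 m/s and angle between mould's own z axis and vertical below 0.05 rad); the arm keeps its last pose, push and grip.
It fails at once if the follower was dropped (it fell freely, more than about 6 mm) (contact force between the fingers and follower below 0.02 N and linear speed of follower above 0.35 m/s).
It fails at once if the follower was pressed on the cheese or the mould with more than 40 N (contact force between follower and mould above 40 N).
It fails at once if the rod was pulled far past its mark (value of joint press_rod above 0.068 m).
It fails at once if the mould was pushed more than 30 mm or lifted (distance of mould from where it was at the start of the episode above 0.03 m).
It fails at once if a bystander was moved more than 20 mm (distance of any of timer, weight_large, weight_small, label_roll from where it was at the start of the episode above 0.02 m).
It also fails if it takes over 58 s, if anything falls off the work surface, if the arm or the gripper's body presses on something with over 40 N, if the wrist force passes 120 N, or if a joint passes its speed limit or range.

### The arm

A 6-joint arm with a two-finger parallel gripper is mounted at the origin on the work surface; the furniture and walls round the work are solid. World frame = base frame: x ahead of the robot, y to its left, z up, the work surface at z = 0. Lengths are in m, angles in rad, forces in N, time in s.
With the tool pointing down it reaches from about 0.25 to 0.725 m from the base axis. Payload 4 kg.
Tool frame: the origin (TCP) lies midway between the tips of the shut fingers; the grasp point (between the pads) lies bot.pinch_z behind it (bot.pinch_z is the distance from the TCP to the grasp point, in m); z points along the fingers, y is the line along which they close (so a half turn about z gives the same grasp; the last joint's range is limited). The gripper opens to 85 mm and grips with 20 to 120 N. Pads are 22 mm wide; open, the fingers measure 114 mm over their backs; the gripper's body (76 mm by 85 mm) begins 54 mm behind the grasp point. The pads swing forward as they close: fully open they stand 13 mm farther back than shut.
Start: joints at [1.17, 0.241, 0.005, 1.335, 0, 1.571], TCP at [0.195, 0.46, 0.231] pointing down, gripper open.
Joint ranges: [-2.72, 2.72], [-1.05, 1.87], [-1.09, 1.28], [-1.99, 2.15], [-1.42, 1.44], [-3.14, 3.14]. Speed limits (rad/s): [2.79, 2.79, 3.14, 3.14, 3.14, 3.14].

### API

Orientations are given as a unit quaternion [x, y, z, w].
In Python, from workcell import bot gives the robot as it stands.
- The arm moves only by the shell command python3 jog.py 'ROWS'. ROWS is a JSON list of rows, 1 to 10 of them, each of 7 numbers: a rotation vector rx, ry, rz in rad, then dx, dy, dz in m, then the finger opening in m; each row is the pose to reach, as a shift and turn from the pose commanded when the command began, along the tool's axes at that moment; what a row does not reach only later rows make up. A row lasts 1/8 s, in which the tool goes at most 0.0625 m and 0.188 rad, less where a joint would pass 70% of its speed; a pose out of reach is approached as far as the arm can. The fingers move at their own pace and stop on an object; the grip force is fixed at half the most. Time passes only in rows, so rows that do not move let the fingers close. It prints the time, the measured TCP pose, the force, the opening and the grip force at its end.
- bot.get_obs(): the state, without advancing time (a new reading comes with each control period).
- bot.camera(name): name is "scene" or "top" or "wrist"; returns the picture (480x640x3 uint8, red, green, blue); there is no depth.
- bot.calibration(name): a dict with "mtx" (3x3 intrinsics, pixels), "R" (3x3) and "t" (3): a world point X has camera coordinates R X + t. Camera axes: x right, y down, z forward; pixel columns grow to the right and rows downward; lengths in m; the calibration is good to about 2 mm. The wrist camera is an equidistant fisheye: a pixel r from the principal point sees the ray r / f radians off the axis. A picture is of the moment at which its call begins: read the wrist's pose just before it. calibration takes no time and is no camera call; for the wrist camera it gives the pose at the moment of the call.
- bot.job_done(): hands the job in; it is judged then, once.
The state is a dict: "clock": time; "joint_pos": joint angles; "joint_vel": joint speeds; "tau": joint torques, N m; "eef_pos": TCP position; "tool_rot": TCP orientation; "ft_force": force on the tool from outside, world axes, zero at the start; "ft_torque": the same for the moment, N m; "grip_width": finger opening in m; "grasp_force": force on a finger pad.
Only numpy, scipy, OpenCV 4.12 (cv2) and the standard library are available. Lean on these libraries where they do the work, as an engineer would, in place of code of your own. Each camera call takes 0.05 s, during which the arm holds its last target. There are 200 camera calls.

## Working session

There is one attempt and no reset: what is moved stays moved. The work goes in short steps, Python scripts to look and compute and a shell command to move; the robot and the scene stay as the last step left them, time stands still between calls to the robot, and variables do not carry over. Pictures are saved under pics/ and viewed, at most 10 in all, crops included, and the job is handed in when it is done.

```bash
ls; mkdir -p pics; python3 - <<'E'
from workcell import bot
import cv2,numpy as np
for n in("scene","top"):
    cv2.imwrite(f"pics/{n}0.png",bot.camera(n)[:,:,::-1])
    c=bot.calibration(n);print(n,np.round(c["mtx"],1).tolist(),np.round(c["R"],3).tolist(),np.round(c["t"],3))
o=bot.get_obs();print(o["eef_pos"],o["tool_rot"],bot.pinch_z,o["clock"],o["ft_force"],o["grip_width"])
E
```

```text
jog.py
pics
workcell.py
scene [[479.8, 0.0, 323.6], [0.0, 479.8, 238.8], [0.0, 0.0, 1.0]] [[0.899, -0.439, -0.015], [-0.297, -0.583, -0.756], [0.323, 0.684, -0.654]] [-0.434  0.208  1.145]
top [[508.8, 0.0, 317.8], [0.0, 508.8, 241.3], [0.0, 0.0, 1.0]] [[0.028, -1.0, 0.011], [-0.996, -0.029, -0.08], [0.08, -0.008, -0.997]] [-0.089  0.483  1.322]
[0.19486632 0.45986617 0.23052173] [ 1.99068363e-01  9.79985175e-01 -9.00070265e-04 -1.80624111e-04] 0.0187 0.1 [-0.48867876 -0.64936965  0.27456851] 0.08555477307195004
```

View pics/top0.png

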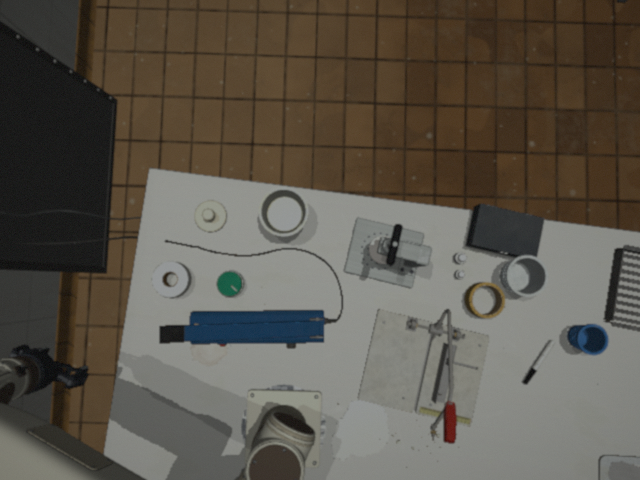

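View pics/scene0.png

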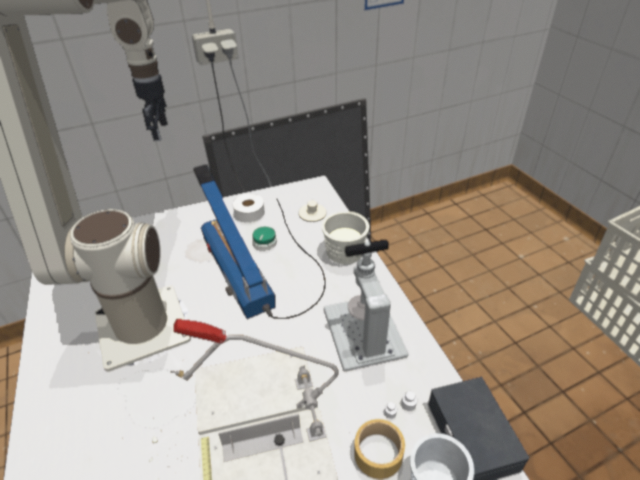

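The top view shows the follower at about (210,215), the mould at (284,213), the press with its black bar at (396,245), the green timer at (230,284), the roll at (171,280) and the weights at (460,258/274). The scene view shows the same items: follower (312,211), mould (345,235), bar (367,248). Next I'll measure them by mask.

```bash
cat > h.py <<'E'
import cv2,numpy as np
from scipy.spatial.transform import Rotation as Rot
from workcell import bot
def ray(n,uv,c=None):
    c=c or bot.calibration(n);R=np.array(c["R"]);t=np.array(c["t"]);K=np.array(c["mtx"])
    d=np.linalg.inv(K)@[uv[0],uv[1],1.]
    if n=="wrist":
        th=np.hypot(d[0],d[1]);d=np.array([*(d[:2]/max(th,1e-9)*np.sin(th)),np.cos(th)])
    return -R.T@t,R.T@d
def plane(n,uv,z,c=None):
    o,d=ray(n,uv,c);return o+d*(z-o[2])/d[2]
def two(a,b):
    (o,d),(p,e)=a,b
    s=np.linalg.lstsq(np.c_[d,-e],p-o,rcond=None)[0]
    A,B=o+s[0]*d,p+s[1]*e
    return (A+B)/2,np.linalg.norm(A-B)
def proj(n,X,c=None):
    c=c or bot.calibration(n);q=np.array(c["R"])@X+np.array(c["t"]);p=np.array(c["mtx"])@q
    if n!="wrist": return p[:2]/p[2]
    r=np.hypot(q[0],q[1]);th=np.arctan2(r,q[2]);q=np.array([*(q[:2]/max(r,1e-9)*th),1]);return (np.array(c["mtx"])@q)[:2]
def tool(X):  # world point for the TCP -> shift in the tool axes
    o=bot.get_obs();return Rot.from_quat(o["tool_rot"]).inv().apply(np.array(X)-o["eef_pos"])
E
python3 - <<'E'
from h import *
t=cv2.imread("pics/top0.png");s=cv2.imread("pics/scene0.png")
def blobs(im,lo,hi,box,a0):
    x0,y0,x1,y1=box;m=cv2.inRange(cv2.cvtColor(im,cv2.COLOR_BGR2HSV)[y0:y1,x0:x1],lo,hi)
    for c in cv2.findContours(m,cv2.RETR_EXTERNAL,cv2.CHAIN_APPROX_NONE)[0]:
        if cv2.contourArea(c)>a0: 
            r=cv2.minAreaRect(c+np.array([x0,y0]));print(np.round(r[0],1),np.round(r[1],1),round(r[2],1));yield r
hs=cv2.cvtColor(t,cv2.COLOR_BGR2HSV)
print("table",hs[190,170],"disc",hs[203,210],hs[227,205],"rim",hs[232,270],"cheese",hs[213,284])
print("bar top")
for r in blobs(t,(0,0,0),(180,255,60),(375,215,415,280),60):
    b=r[0];print(plane("top",b,.265))
    P=[plane("top",p,.265) for p in cv2.boxPoints(r)];print(np.round(P,3).tolist())
print("bar scene")
for r in blobs(s,(0,0,0),(180,255,60),(330,225,400,275),60): print(two(ray("top",b),ray("scene",r[0])))
print("timer")
for r in blobs(t,(60,100,0),(95,255,255),(200,260,260,310),60): print(plane("top",r[0],.036))
a=cv2.resize(t[165:305,145:325],None,fx=4.4,fy=4.1,interpolation=cv2.INTER_CUBIC)[:290]
b1=cv2.resize(t[205:300,335:475],None,fx=4,fy=3,interpolation=cv2.INTER_CUBIC)
out=np.zeros((590,800,3),np.uint8);out[:290,:a.shape[1]]=a[:,:800];out[300:300+b1.shape[0],:b1.shape[1]]=b1
cv2.imwrite("pics/m1.png",out)
E
```

```text
table [ 36   9 147] disc [ 35  20 152] [ 39  24 151] rim [ 40  17 132] cheese [ 80   5 151]
bar top
[392.4 245. ] [11.5 42.1] 9.8
[ 0.46240632 -0.23470939  0.265     ]
[[0.419, -0.215, 0.265], [0.509, -0.229, 0.265], [0.506, -0.254, 0.265], [0.416, -0.24, 0.265]]
bar scene
[366.1 247.7] [ 9.6 42.8] 78.7
(array([ 0.46492887, -0.23760987,  0.25084523]), np.float64(0.0031471198053486067))
timer
[229.  283.5] [23. 22.] 90.0
[0.36832814 0.15076862 0.036     ]
```

View pics/m1.png

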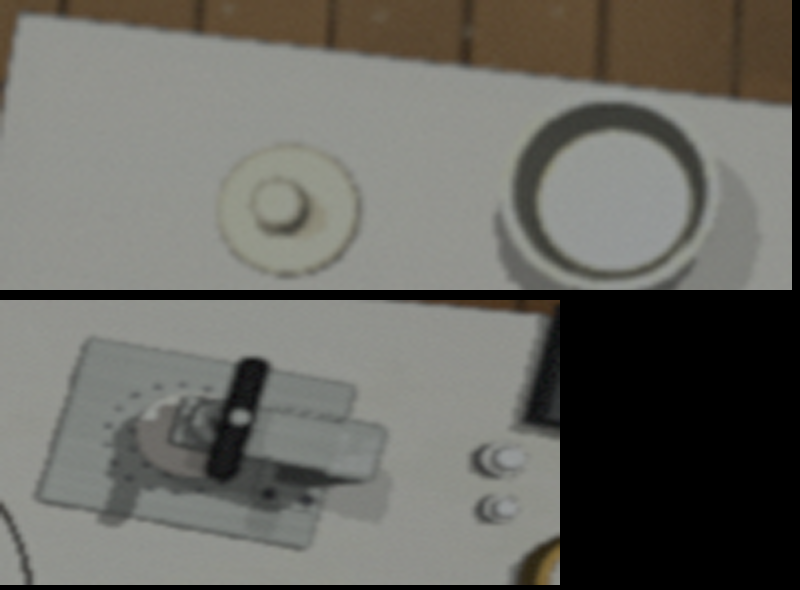

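Enlarged, the disc centre is at about (210.7,216.2), the knob at (208.4,215), the mould mouth at (284,211), the cheese at (284.5,214) and the bar's bolt at (395,244).

```bash
python3 - <<'E'
from h import *
f=lambda u,v,z:print(u,v,z,np.round(plane("top",(u,v),z),4))
f(210.7,216.2,.009);f(208.4,215,.042);f(283.6,211.1,.095);f(284.4,213.8,.054)
f(395,244,.265);f(397.5,225,.265);f(390.5,264.3,.265)
f(355,218,.014);f(345,272,.014);f(411,288,.014)  # bed plate corners
t=cv2.cvtColor(cv2.imread("pics/top0.png"),cv2.COLOR_BGR2HSV)
# follower disc: saturation mask
for n,(x0,y0,x1,y1),lo,hi,z in(("disc",(185,190,240,245),(20,14,100),(60,60,200),.009),("mouth dark",(250,180,315,245),(0,0,0),(180,255,105),.08)):
    m=cv2.inRange(t[y0:y1,x0:x1],lo,hi);m=cv2.morphologyEx(m,cv2.MORPH_OPEN,np.ones((2,2)))
    c=max(cv2.findContours(m,cv2.RETR_EXTERNAL,cv2.CHAIN_APPROX_NONE)[0],key=cv2.contourArea)+np.array([x0,y0])
    e=cv2.fitEllipse(c);print(n,np.round(e[0],1),np.round(e[1],1),np.round(plane("top",e[0],z),4))
print(bot.get_obs()["joint_pos"])
cv2.imwrite("pics/w0.png",bot.camera("wrist")[:,:,::-1])
c=bot.calibration("wrist");print(np.round(c["mtx"],1).tolist(),np.round(-np.array(c["R"]).T@c["t"],3))
print(tool([.495,.19,.16]))
E
```

```text
210.7 216.2 0.009 [0.5453 0.2113 0.009 ]
208.4 215 0.042 [0.5442 0.2107 0.042 ]
283.6 211.1 0.095 [0.5528 0.0125 0.095 ]
284.4 213.8 0.054 [0.5515 0.0127 0.054 ]
395 244 0.265 [ 0.4648 -0.2403  0.265 ]
397.5 225 0.265 [ 0.5062 -0.2451  0.265 ]
390.5 264.3 0.265 [ 0.4208 -0.2313  0.265 ]
355 218 0.014 [ 0.5511 -0.173   0.014 ]
345 272 0.014 [ 0.4069 -0.1498  0.014 ]
411 288 0.014 [ 0.3697 -0.3248  0.014 ]
disc [211.1 216.7] [31.7 32.4] [0.5439 0.2102 0.009 ]
mouth dark [284.4 212.7] [40.5 40.7] [0.5509 0.0112 0.08  ]
[ 1.16999118e+00  2.41321963e-01  3.89018478e-03  1.33520057e+00
 -4.31595399e-06  1.57080568e+00]
[[371.6, 0.0, 319.1], [0.0, 371.6, 235.7], [0.0, 0.0, 1.0]] [0.133 0.486 0.374]
[-0.38164308 -0.13134667  0.07082306]
```

Two heights agree to about 1 mm: follower (0.545,0.211), mould (0.552,0.012). The handle is at (0.465,-0.240) with its bar -9.2° off x, parallel to the bed plate. I'll turn the tool -0.24 and hover over the follower.

```bash
python3 jog.py '[[0,0,-0.12,-0.05,-0.01,0,0.085],[0,0,-0.24,-0.1,-0.022,0,0.085],[0,0,-0.24,-0.155,-0.034,0,0.085],[0,0,-0.24,-0.21,-0.046,0,0.085],[0,0,-0.24,-0.265,-0.058,0.01,0.085],[0,0,-0.24,-0.32,-0.07,0.02,0.085],[0,0,-0.24,-0.375,-0.082,0.03,0.085],[0,0,-0.24,-0.4195,-0.0928,0.05,0.085],[0,0,-0.24,-0.4195,-0.0928,0.05,0.085]]'
python3 - <<'E'
from h import *
o=bot.get_obs();print(o["eef_pos"],o["tool_rot"],o["joint_pos"],o["clock"],o["ft_force"])
c=bot.calibration("wrist");im=bot.camera("wrist")[:,:,::-1];cv2.imwrite("pics/w1.png",im)
for X in([.545,.211,.042],[.545,.211,.009],[.552,.0125,.095],[.465,-.24,.265]):print(proj("wrist",np.array(X),c))
import pickle;pickle.dump(c,open("w1.pkl","wb"))
E
```

```text
clock: 1.27
eef_pos: [0.546, 0.2084, 0.1784]
tool_rot: [0.083, 0.997, -0.001, -0.002]
ft_force: [-1.5, -0.0, -0.2]
grip_width: 0.085
grasp_force: 0.0
[0.54595216 0.20838839 0.17837978] [ 0.08275702  0.99656714 -0.00117233 -0.00195855] [ 3.64846235e-01  4.37242750e-01  1.47082880e-01  1.28518250e+00
 -4.17894499e-04  5.30551165e-01] 1.275 [-1.4633929  -0.00633851 -0.18877809]
[323.64235039 222.20771411]
[323.28987135 213.50286486]
[ 75.43462559 288.55416456]
[-204.57746977  285.26818342]
```

View pics/w1.png

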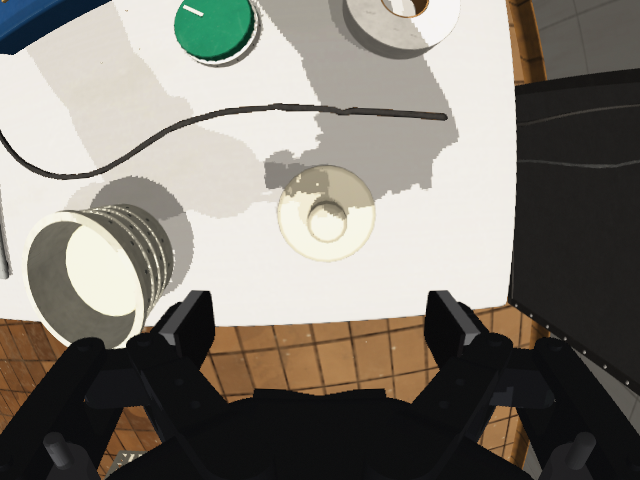

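The knob shows at (327,222), the disc at (326,213.5) and the mould mouth at about (86,280). That is within 3 px of prediction for the follower.

```bash
python3 - <<'E'
from h import *;import pickle
c=pickle.load(open("w1.pkl","rb"))
k=plane("wrist",(327,222),.040,c);d=plane("wrist",(326,213.5),.009,c);print(k,d)
for e in((277,213),(375,213),(326,165),(326,262)):print(plane("wrist",e,.009,c))
X=(k+d)/2;print(tool([X[0],X[1],.0133]))
print(tool([X[0],X[1],.0133+.10]))
E
```

```text
[0.54572536 0.21354639 0.04      ] [0.54537762 0.21329664 0.009     ]
[0.53794074 0.17172409 0.009     ]
[0.55174774 0.25522    0.009     ]
[0.50425069 0.22001234 0.009     ]
[0.58882576 0.20627235 0.009     ]
[-0.0004877   0.00394568  0.16618621]
[-0.00015468  0.00378611  0.06618689]
```

```bash
python3 jog.py '[[0,0,0,0,0.002,0.05,0.085],[0,0,0,0,0.002,0.1,0.085],[0,0,0,0,0.002,0.1,0.085],[0,0,0,0,0.002,0.1,0.085]]'
python3 - <<'E'
from h import *
print(tool([.5455,.2130,.0133]),bot.get_obs()["ft_force"])
E
```

```text
clock: 1.82
eef_pos: [0.5461, 0.2145, 0.0835]
tool_rot: [0.08, 0.997, 0.001, 0.001]
ft_force: [-1.0, 1.2, 0.4]
grip_width: 0.085
grasp_force: 0.0
[ 0.00048418 -0.00165293  0.07016256] [-1.03918126  1.17040174  0.3566089 ]
```

```bash
python3 jog.py '[[0,0,0,0,-0.0015,0.04,0.085],[0,0,0,0,-0.0015,0.07,0.085],[0,0,0,0,-0.0015,0.07,0.085],[0,0,0,0,-0.0015,0.07,0.05],[0,0,0,0,-0.0015,0.07,0.036],[0,0,0,0,-0.0015,0.07,0.02],[0,0,0,0,-0.0015,0.07,0.02],[0,0,0,0,-0.0015,0.07,0.02]]'
```

```text
clock: 2.82
eef_pos: [0.5464, 0.2123, 0.0131]
tool_rot: [0.08, 0.997, 0.001, 0.001]
ft_force: [-1.0, -0.6, 5.7]
grip_width: 0.0301
grasp_force: 59.2
```

```bash
python3 jog.py '[[0,0,0,0,0,-0.03,0.02],[0,0,0,0,0,-0.08,0.02],[0,0,0,0,0,-0.13,0.02],[0,0,0,-0.008,-0.04,-0.15,0.02],[0,0,0,-0.018,-0.09,-0.15,0.02],[0,0,0,-0.028,-0.14,-0.15,0.02],[0,0,0,-0.038,-0.18,-0.15,0.02],[0,0,0,-0.038,-0.1965,-0.15,0.02],[0,0,0,-0.038,-0.1965,-0.15,0.02],[0,0,0,-0.038,-0.1965,-0.15,0.02]]'
python3 - <<'E'
from h import *;import pickle
o=bot.get_obs();print(o["eef_pos"],o["tool_rot"],o["grip_width"],o["ft_force"])
c=bot.calibration("wrist");im=bot.camera("wrist")[:,:,::-1];cv2.imwrite("pics/w2.png",im)
print(proj("wrist",np.array([.552,.0125,.095]),c),proj("wrist",np.array([.552,.0125,.054]),c))
pickle.dump(c,open("w2.pkl","wb"))
E
```

```text
clock: 4.08
eef_pos: [0.5512, 0.0129, 0.1613]
tool_rot: [0.08, 0.997, 0.0, -0.0]
ft_force: [0.4, -0.7, -1.7]
grip_width: 0.0299
grasp_force: 59.7
[0.55120428 0.01288644 0.16130606] [ 7.96812262e-02  9.96820339e-01  3.34042722e-04 -5.00969941e-05] 0.029872333739931027 [ 0.42144669 -0.70916687 -1.73298614]
[319.78490889 252.45507581] [319.6483614  234.33047241]
```

View pics/w2.png

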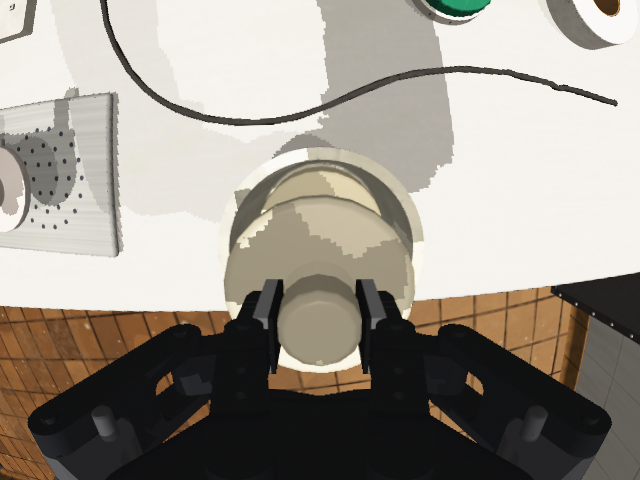

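The mould's outer rim runs from u=218 to 424 with its top at v=147. The held disc runs from u=225 to 413 with its top at v=196. I'll compare the two centres.

```bash
python3 - <<'E'
from h import *;import pickle
from scipy.optimize import least_squares
c=pickle.load(open("w2.pkl","rb"));im=cv2.imread("pics/w2.png")
# circle fit through rim edge points, on their plane
def fit(P,z,r):
    Q=np.array([plane("wrist",p,z,c)[:2] for p in P])
    s=least_squares(lambda a:np.hypot(*(Q-a).T)-r,Q.mean(0)+[.04,0]);print(s.x,np.round(s.fun,4));return s.x
g=cv2.cvtColor(im,cv2.COLOR_BGR2GRAY).astype(int)
print("rows",[ (v,list(g[v,212:250:2])) for v in(225,)])
m=fit([(218,225),(424,235),(320,147),(240,180),(400,180)],.095,.0625)
f=fit([(225,283),(413,278),(319,196),(255,220),(385,220)],.1613-.0131+.009,.043)
E
```

```text
rows [(225, [np.int64(243), np.int64(243), np.int64(244), np.int64(244), np.int64(240), np.int64(238), np.int64(239), np.int64(238), np.int64(238), np.int64(238), np.int64(142), np.int64(93), np.int64(93), np.int64(89), np.int64(89), np.int64(91), np.int64(92), np.int64(94), np.int64(102)])]
[0.55190414 0.01279015] [ 0.0005  0.0006 -0.001   0.0007  0.0005]
[0.55160277 0.01226677] [-0.0013 -0.0015  0.0005 -0.0002  0.0001]
```

Follower and mould are centred to within 1 mm, so I'll lower straight down.

```bash
python3 jog.py '[[0,0,0,0,0,0.03,0.02],[0,0,0,0,0,0.06,0.02],[0,0,0,0,0,0.08,0.02],[0,0,0,0,0,0.08,0.02],[0,0,0,0,0,0.08,0.02]]'
```

```text
clock: 4.75
eef_pos: [0.552, 0.0126, 0.0821]
tool_rot: [0.08, 0.997, 0.0, 0.001]
ft_force: [0.3, -0.2, -0.7]
grip_width: 0.0299
grasp_force: 59.7
```

```bash
python3 jog.py '[[0,0,0,0,0,0.002,0.02],[0,0,0,0,0,0.004,0.02],[0,0,0,0,0,0.006,0.02],[0,0,0,0,0,0.006,0.02]]'
```

```text
clock: 5.25
eef_pos: [0.5511, 0.0116, 0.0752]
tool_rot: [0.08, 0.997, -0.0, -0.0]
ft_force: [-1.0, -0.7, -1.8]
grip_width: 0.0302
grasp_force: 59.7
```

```bash
python3 jog.py '[[0,0,0,0,0,0.001,0.02],[0,0,0,0,0,0.002,0.02],[0,0,0,0,0,0.002,0.02]]'
```

```text
clock: 5.62
eef_pos: [0.5511, 0.0117, 0.0732]
tool_rot: [0.08, 0.997, -0.0, -0.0]
ft_force: [-0.4, -0.2, -1.6]
grip_width: 0.0303
grasp_force: 59.7
```

```bash
python3 jog.py '[[0,0,0,0,0,0.001,0.02],[0,0,0,0,0,0.002,0.02],[0,0,0,0,0,0.002,0.02]]'
```

```text
clock: 6.0
eef_pos: [0.5511, 0.0117, 0.0712]
tool_rot: [0.08, 0.997, -0.0, -0.0]
ft_force: [0.1, 0.5, -1.2]
grip_width: 0.0298
grasp_force: 59.7
```

```bash
python3 jog.py '[[0,0,0,0,0,0.001,0.02],[0,0,0,0,0,0.002,0.02],[0,0,0,0,0,0.002,0.02]]'
```

```text
clock: 6.38
eef_pos: [0.5511, 0.0117, 0.0692]
tool_rot: [0.08, 0.997, -0.0, -0.0]
ft_force: [-1.8, 0.1, -0.8]
grip_width: 0.0302
grasp_force: 59.7
```

```bash
python3 jog.py '[[0,0,0,0,0,0.001,0.02],[0,0,0,0,0,0.002,0.02],[0,0,0,0,0,0.002,0.02]]'
```

```text
clock: 6.75
eef_pos: [0.5512, 0.0117, 0.0672]
tool_rot: [0.08, 0.997, -0.0, -0.0]
ft_force: [-0.1, 0.4, -1.2]
grip_width: 0.03
grasp_force: 59.7
```

```bash
python3 jog.py '[[0,0,0,0,0,0.001,0.02],[0,0,0,0,0,0.002,0.02],[0,0,0,0,0,0.002,0.02]]'
```

```text
clock: 7.12
eef_pos: [0.5511, 0.0117, 0.0652]
tool_rot: [0.08, 0.997, -0.0, -0.0]
ft_force: [0.3, -0.2, -2.1]
grip_width: 0.0303
grasp_force: 59.7
```

```bash
python3 jog.py '[[0,0,0,0,0,0.001,0.02],[0,0,0,0,0,0.002,0.02],[0,0,0,0,0,0.002,0.02]]'
```

```text
clock: 7.5
eef_pos: [0.5513, 0.0117, 0.064]
tool_rot: [0.08, 0.997, 0.0, 0.0]
ft_force: [-2.3, -1.0, 4.9]
grip_width: 0.0297
grasp_force: 60.3
```

Contact came at TCP z=0.064, so the cheese top is at about 51 mm, within range. I'll press half a millimetre more to confirm.

```bash
python3 jog.py '[[0,0,0,0,0,0.0006,0.02],[0,0,0,0,0,0.0006,0.02]]'
```

```text
clock: 7.75
eef_pos: [0.5514, 0.0117, 0.064]
tool_rot: [0.08, 0.997, 0.0, 0.0]
ft_force: [-3.7, -0.9, 8.4]
grip_width: 0.0301
grasp_force: 60.8
```

It is seated firmly. I'll ease the push a little, then open to 48 mm only.

```bash
python3 jog.py '[[0,0,0,0,0,-0.0008,0.02],[0,0,0,0,0,-0.0008,0.048],[0,0,0,0,0,-0.0008,0.048],[0,0,0,0,0,-0.0008,0.048],[0,0,0,0,0,-0.0008,0.048],[0,0,0,0,0,-0.0008,0.048]]'
```

```text
clock: 8.5
eef_pos: [0.5513, 0.0117, 0.0634]
tool_rot: [0.08, 0.997, -0.0, -0.0]
ft_force: [-0.1, 0.9, -0.4]
grip_width: 0.0478
grasp_force: 0.0
```

```bash
python3 jog.py '[[0,0,0,0,0,-0.01,0.048],[0,0,0,0,0,-0.03,0.048],[0,0,0,0,0,-0.06,0.048],[0,0,0,0,0,-0.1,0.048],[0,0,0,0,0,-0.15,0.048],[0,0,0,0,0,-0.2,0.085],[0,0,0,0,0,-0.25,0.085],[0,0,0,0,0,-0.25,0.085]]'
python3 - <<'E'
from h import *
o=bot.get_obs();print(o["eef_pos"],o["joint_pos"],o["ft_force"])
c=bot.calibration("wrist");im=bot.camera("wrist")[:,:,::-1];cv2.imwrite("pics/w3.png",im)
print([np.round(proj("wrist",np.array(p),c),1) for p in([.552,.0125,.095],[.552,.0125,.06],[.552,.0125,.093],[.465,-.24,.265],[.465,-.24,.212])])
import pickle;pickle.dump(c,open("w3.pkl","wb"))
E
```

```text
clock: 9.5
eef_pos: [0.5533, 0.0118, 0.3195]
tool_rot: [0.08, 0.997, 0.001, 0.005]
ft_force: [0.7, -0.5, -0.2]
grip_width: 0.085
grasp_force: 0.0
[0.55331661 0.01176929 0.31948124] [2.12610316e-02 3.25676879e-01 3.46856329e-01 1.58094455e+00
 1.13081358e-05 1.82027693e-01] [ 0.68773793 -0.48247932 -0.22600859]
[array([319.9, 199.1]), array([319.8, 193.4]), array([319.9, 198.7]), array([-26. , 191.7]), array([ 17. , 180.3])]
```

View pics/w3.png

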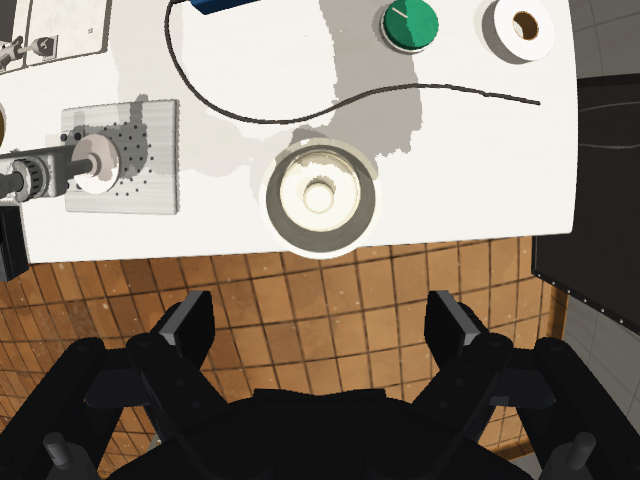

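The follower sits flat and centred in the mould, its knob at (319,197), and nothing else has moved. Now to a hover above the press handle.

```bash
python3 jog.py '[[0,0,0,0.009,-0.05,-0.02,0.085],[0,0,0,0.018,-0.1,-0.03,0.085],[0,0,0,0.027,-0.15,-0.03,0.085],[0,0,0,0.036,-0.2,-0.03,0.085],[0,0,0,0.045,-0.25,-0.03,0.085],[0,0,0,0.0466,-0.263,-0.03,0.085],[0,0,0,0.0466,-0.263,-0.03,0.085],[0,0,0,0.0466,-0.263,-0.03,0.085]]'
python3 - <<'E'
from h import *
o=bot.get_obs();print(o["eef_pos"],o["joint_pos"],o["ft_force"])
c=bot.calibration("wrist");im=bot.camera("wrist")[:,:,::-1];cv2.imwrite("pics/w4.png",im)
print([np.round(proj("wrist",np.array(p),c),1) for p in([.465,-.24,.265],[.506,-.245,.265],[.421,-.231,.265])])
import pickle;pickle.dump(c,open("w4.pkl","wb"))
E
```

```text
clock: 10.55
eef_pos: [0.4635, -0.2392, 0.3431]
tool_rot: [0.08, 0.997, 0.0, -0.0]
ft_force: [-0.7, 1.0, 0.1]
grip_width: 0.0852
grasp_force: 0.0
[ 0.46345587 -0.23924922  0.34307264] [-4.76859962e-01  2.70427598e-01  3.31568064e-01  1.63291297e+00
  5.39336650e-04 -3.17520006e-01] [-0.68923617  0.96440213  0.07141662]
[array([319.3, 247.8]), array([321.7, 307.5]), array([322.6, 175.8])]
```

View pics/w4.png

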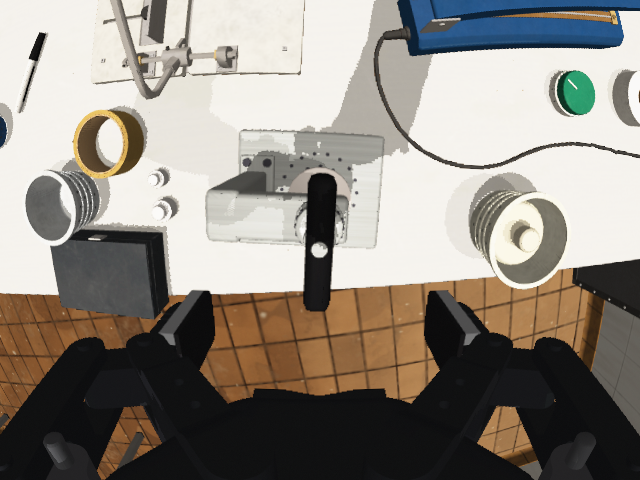

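The bar runs from (322,175) to (317,310) with its bolt at (319,249).

```bash
python3 - <<'E'
from h import *;import pickle
c=pickle.load(open("w4.pkl","rb"));im=cv2.imread("pics/w4.png")
m=cv2.inRange(im[170:306,295:345],(0,0,0),(60,60,60))
k=max(cv2.findContours(m,cv2.RETR_EXTERNAL,cv2.CHAIN_APPROX_NONE)[0],key=cv2.contourArea)+np.array([[295,170]])
P=np.array([plane("wrist",p[0],.265,c)[:2] for p in k]);r=cv2.minAreaRect((P*1000).astype(np.float32));print(r)
b=plane("wrist",(319,249),.265,c);print(b)
for e in((322,173),(317,311)):print(plane("wrist",e,.265,c))
print(tool([b[0],b[1],.254-.0187]))
E
```

```text
((461.6606750488281, -239.79869079589844), (17.776470184326172, 86.4249496459961), 77.99497985839844)
[ 0.46570774 -0.24033223  0.265     ]
[ 0.41930309 -0.23108771  0.265     ]
[ 0.50811465 -0.24847243  0.265     ]
[-0.00236132 -0.00093508  0.10794358]
```

```bash
python3 jog.py '[[0,0,0.04,-0.002,-0.001,0.04,0.085],[0,0,0.04,-0.002,-0.001,0.08,0.085],[0,0,0.04,-0.002,-0.001,0.108,0.085],[0,0,0.04,-0.002,-0.001,0.108,0.085],[0,0,0.04,-0.002,-0.001,0.108,0.04],[0,0,0.04,-0.002,-0.001,0.108,0.022],[0,0,0.04,-0.002,-0.001,0.108,0.01],[0,0,0.04,-0.002,-0.001,0.108,0.01],[0,0,0.04,-0.002,-0.001,0.108,0.01],[0,0,0.04,-0.002,-0.001,0.108,0.01]]'
```

```text
clock: 11.85
eef_pos: [0.466, -0.2399, 0.237]
tool_rot: [0.1, 0.995, 0.002, 0.002]
ft_force: [0.3, 6.7, 5.4]
grip_width: 0.0185
grasp_force: 58.5
```

```bash
python3 jog.py '[[0,0,0,0,0.0005,-0.01,0.01],[0,0,0,0,0.0008,-0.02,0.01],[0,0,0,0,0.0008,-0.03,0.01],[0,0,0,0,0.0008,-0.035,0.01],[0,0,0,0,0.0008,-0.04,0.01],[0,0,0,0,0.0008,-0.04,0.01],[0,0,0,0,0.0008,-0.04,0.01]]'
```

```text
clock: 12.72
eef_pos: [0.4658, -0.2398, 0.2727]
tool_rot: [0.1, 0.995, 0.002, -0.001]
ft_force: [5.5, 1.3, -13.4]
grip_width: 0.0182
grasp_force: 59.1
```

```bash
python3 jog.py '[[0,0,0,0,0,-0.006,0.01],[0,0,0,0,0,-0.011,0.01],[0,0,0,0,0,-0.0147,0.01],[0,0,0,0,0,-0.0147,0.01],[0,0,0,0,0,-0.0147,0.01],[0,0,0,0,0,-0.0147,0.01]]'
python3 - <<'E'
from h import *
c=bot.calibration("scene");im=bot.camera("scene")[:,:,::-1]
print([np.round(proj("scene",np.array(p),c),1) for p in([.465,-.24,.212],[.465,-.24,.304],[.465,-.24,.293])])
o=bot.get_obs();print(o["eef_pos"])
cv2.imwrite("pics/s5.png",cv2.resize(im[180:300,305:425],None,fx=5,fy=5,interpolation=cv2.INTER_CUBIC))
E
```

```text
clock: 13.48
eef_pos: [0.4658, -0.2398, 0.2867]
tool_rot: [0.1, 0.995, 0.002, -0.001]
ft_force: [6.9, 0.7, -16.1]
grip_width: 0.0184
grasp_force: 59.1
[array([365.2, 262.4]), array([367.1, 228.1]), array([366.9, 232.5])]
[ 0.46581463 -0.23975956  0.28663219]
```

View pics/s5.png

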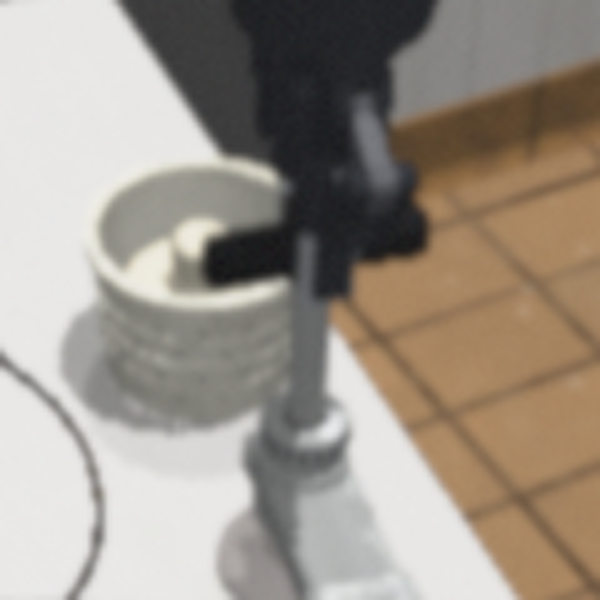

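The bar's left end is now at about scene (346.4,232.4), against (347,251) at rest. The sleeve top is at crop (305,415). I'll check the rise numerically and look for the ring in the rod's brightness profile.

```bash
python3 - <<'E'
from h import *
a=cv2.cvtColor(cv2.imread("pics/scene0.png"),cv2.COLOR_BGR2GRAY).astype(float);n=bot.camera("scene");cv2.imwrite("pics/s6.png",n[:,:,::-1]);b=cv2.cvtColor(n,cv2.COLOR_RGB2GRAY).astype(float)
def edge(g,u,v0,v1):
    p=(g[v0:v1,u]<75).astype(float)*1;w=np.clip(110-g[v0:v1,u],0,80);return (w*np.arange(v0,v1)).sum()/w.sum()
for u in(350,352,354,356):print(u,edge(a,u,243,258),edge(b,u,224,240))
pp=lambda z:proj("scene",np.array([.42,-.231,z]));print(pp(.254),pp(.304))
for u in(365,366,367):print(b[244:272,u].astype(int))
E
```

```text
350 250.73940949935815 231.6236413043478
352 250.32192648922688 230.97812097812098
354 249.86797385620915 230.64795918367346
356 249.72292191435767 230.25192802056554
[344.15965359 251.44747979] [344.49776873 232.25375261]
[101 101 103 102 101 103 102 103 101 101 103 102 103 104 102 103 102 103
 103 102  99 110 144 165 163 138 107  90]
[103 102 102 104 103 103 104 103 103 103 103 102 103 103 104 104 104 104
 105 105 103 119 156 176 169 141 110  95]
[103 105 104 103 103 104 103 103 101 103 104 103 104 104 104 106 105 106
 107 107 108 133 169 184 172 142 113  98]
```

The rise measures 50.2 mm in the image and 49.7 mm at the TCP, and the ring is not above the sleeve. I'll hold briefly, then hand in.

```bash
python3 jog.py '[[0,0,0,0,0,0,0.01],[0,0,0,0,0,0,0.01],[0,0,0,0,0,0,0.01],[0,0,0,0,0,0,0.01]]' && python3 -c "
from workcell import bot
print(bot.job_done())"
```

```text
clock: 14.08
eef_pos: [0.4658, -0.2398, 0.2867]
tool_rot: [0.1, 0.995, 0.002, -0.001]
ft_force: [5.9, 0.4, -15.8]
grip_width: 0.0182
grasp_force: 59.1
the job is handed in; nothing more can be done
None
```

The job is handed in at 14 s with no verdict returned: the follower sits flat on the cheese, and the arm still holds the handle with the rod drawn up about 50 mm (ring too fine to see in the image, so this comes from the measured rise).

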